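# Release the latched lid over the garlic

## Task

The wooden storage box has two compartments under wire-grille lids, each held shut by its own quarter-turn latch knob on the front rail. Find the compartment with the garlic bulb in it and turn the knob in front of it a full quarter turn clockwise, so that its lid springs ajar, then let go and leave the lid standing ajar. Leave the other compartment latched and shut.

Things in the scene. Friction and masses are not known exactly. Their poses are not given: they have to be found in the camera images.
- box: Wooden box, 250 (x) x 240 (y) x 85 mm high, fixed. Origin: centre of its underside; x to the back (hinges), y to its left from the front, z up. Knobs on the front rail (top 85 mm up) at x -92, y +56.5 and -56.5 mm. Behind it two compartments, each under a wooden-framed wire grille lid 172 x 106 mm whose front edge is 32 mm behind the knob axis; one holds the garlic, one a striped cup.
- garlic_center (a point): Centre of a pale garlic bulb, about 55 mm across and 55 mm high, lying in one of the two compartments: the left one if it is on the +y side of the box's origin in the box's own frame, the right one if on the -y side.
- latch_left_grip (a point): Centre of the black grip bar of the left knob (box's +y half), on its upright turning axis, 119 mm above the worktop. Bar 44 mm long, 14 mm thick, from 23 mm below to 15 mm above this point; a 33 mm wide collar lies below it, top 22.5 mm under this point. This point's x axis runs along the bar towards the tip of the flat steel tongue (14 mm wide, tip 52 mm from the axis, below the collar); z up.
- latch_right_grip (a point): Centre of the black grip bar of the right knob (box's -y half), on its upright turning axis, 119 mm above the worktop. Bar 44 mm long, 14 mm thick, from 23 mm below to 15 mm above this point; a 33 mm wide collar lies below it, top 22.5 mm under this point. This point's x axis runs along the bar towards the tip of the flat steel tongue (14 mm wide, tip 52 mm from the axis, below the collar); z up.
- latch_left (a joint): Angle of the left latch knob: 0 = latched, tongue straight over the lid's front edge (starts between 0 and 0.2); it grows clockwise as seen from above, to a stop at 1.57 (tongue parallel to the lid's edge). The tongue is off the lid from about 1.05. Light friction of about 0.05 N m; it stays where it is left.
- latch_right (a joint): Angle of the right latch knob: 0 = latched, tongue straight over the lid's front edge (starts between 0 and 0.2); it grows clockwise as seen from above, to a stop at 1.57 (tongue parallel to the lid's edge). The tongue is off the lid from about 1.05. Light friction of about 0.05 N m; it stays where it is left.
- lid_left (a joint): Angle of the left wire-grille lid: 0 = shut, grows as its front edge rises, stop at 1.4. A weak hinge spring lifts it, when its latch lets go, to rest at about 0.3 rad, front edge about 50 mm up; it may touch the hand lightly meanwhile (about 1 N).
- lid_right (a joint): Angle of the right wire-grille lid: 0 = shut, grows as its front edge rises, stop at 1.4. A weak hinge spring lifts it, when its latch lets go, to rest at about 0.3 rad, front edge about 50 mm up; it may touch the hand lightly meanwhile (about 1 N).

How it is judged:
By the outcome, as a careful person would: the job done as asked, in the order asked, and still so for the second after the job is handed in, with the robot touching nothing.
It also fails if it takes over 32 s, if anything falls off the work surface, if the arm or the gripper's body presses on something with over 40 N, if the wrist force passes 120 N, or if a joint passes its speed limit or range.

## Robot

A 6-joint arm with a two-finger parallel gripper is mounted at the origin on a cart in front of the work surface, level with it; the furniture and walls round the work are solid. World frame = base frame: x ahead of the robot, y to its left, z up, the work surface at z = 0. Lengths are in m, angles in rad, forces in N, time in s.
With the tool pointing down it reaches from about 0.35 to 0.775 m from the base axis. Payload 5.5 kg.
Tool frame: the origin (TCP) lies midway between the tips of the shut fingers; the grasp point (between the pads) lies env.tcp_to_grasp behind it (env.tcp_to_grasp is the distance from the TCP to the grasp point, in m); z points along the fingers, y is the direction in which the jaws open and shut (so a half turn about z gives the same grasp; the last joint's range is limited). The gripper opens to 85 mm and grips with 20 to 120 N. Pads are 22 mm wide; open, the fingers measure 114 mm over their backs; the gripper's body (76 mm by 85 mm) begins 54 mm behind the grasp point. The pads swing forward as they close: fully open they stand 13 mm farther back than shut.
Start: joints at [-1.411, 0.313, 0.046, 1.304, 0, 1.431], TCP at [0.17, -0.549, 0.231] pointing down, gripper open.
Joint ranges: [-2.76, 2.76], [-0.86, 1.69], [-1.03, 1.26], [-2.2, 2.34], [-1.47, 1.5], [-3.14, 3.14]. Speed limits (rad/s): [2.57, 2.57, 3.14, 3.14, 3.14, 3.14].

## Interface

Orientations are given as a unit quaternion [w, x, y, z].
In Python, from workcell import env gives the robot as it stands.
- The arm moves only by the shell command python3 -m handwheel 'ROWS' [OPENING] [FORCE]. ROWS is JSON, a list of rows, each an object of numbers: "dx", "dy", "dz": the shift along the tool's x, y, z normalised to -1 to 1, where 1 is 20 mm; "roll": the turn about the tool's z normalised to -1 to 1, where 1 is 6 degrees. In form: [{"dx": .., "dy": .., "dz": .., "roll": ..}, ...]. A call has 1 to 8 rows; each row shifts and turns the commanded pose from where the row before left it, along the tool's axes as they then stand; what a row does not reach is not made up. A row lasts 1/12 s, in which the tool goes at most 41.7 mm and 7.16 degrees, less where a joint would pass 70% of its speed; a pose out of reach is approached as far as the arm can. A call with a number of a shift or a turn outside -1 to 1 is refused whole. A call with a gripper value outside its range is refused whole. OPENING is the closure in counts, from 0 (fully open) to 255 (shut), set as the call begins (- or left out, the last holds). The fingers move at their own pace and stop on an object; FORCE is the grip in N (left out, the last holds). Time passes only in rows, so rows that do not move let the fingers close. It gives the time, the measured TCP pose, the force and the opening at its end, in the units of the state.
- env.get_state(): the state, without advancing time (a new reading comes with each control period).
- env.read_camera(name): name is "scene" or "side" or "wrist"; returns the picture (420x560x3 uint8, blue, green, red); there is no depth.
- env.calibration(name): a dict with "fx", "fy", "cx", "cy" (pixels), "R" (3x3) and "t" (3): a world point X has camera coordinates R X + t. Camera axes: x right, y down, z forward; pixel columns grow to the right and rows downward; lengths in m; the calibration is good to about 2 mm. The wrist camera is an equidistant fisheye: a pixel r from the principal point sees the ray r / f radians off the axis. A picture is of the moment at which its call begins: read the wrist's pose just before it. calibration takes no time and is no camera call; for the wrist camera it gives the pose at the moment of the call.
- env.hand_in(): hands the job in, once; it reports no verdict.
The state is a dict: "clock": time; "joint_pos": joint angles; "qvel": joint speeds; "tau": joint torques, N m; "tcp_pos": TCP position; "orientation": TCP orientation; "wrist_force": force on the tool from outside, world axes, zero at the start; "ft_torque": the same for the moment, N m; "finger_gap": finger opening in m.
Only numpy, scipy, OpenCV 4.12 (cv2) and the standard library are available. Lean on these libraries where they do the work, as an engineer would, in place of code of your own. Each camera call takes 0.05 s, during which the arm holds its last target.

## Working session

There is one attempt and no reset: what is moved stays moved. The work goes in short steps, Python scripts to look and compute and a shell command to move; the robot and the scene stay as the last step left them, time stands still between calls to the robot, and variables do not carry over. Pictures are saved under pics/ and viewed, and the job is handed in when it is done.

```bash
mkdir -p pics; ls
python3 - <<'E'
from workcell import env
import cv2
print(env.get_state(), env.tcp_to_grasp)
for n in ("scene","side"):
    cv2.imwrite(f"pics/{n}0.png",env.read_camera(n)); print(n,env.calibration(n))
E
```

```text
pics
{'clock': 0.0, 'joint_pos': array([-1.41061456e+00,  3.13998900e-01,  4.49710972e-02,  1.30358406e+00,
        2.10807151e-05,  1.43119278e+00]), 'qvel': array([ 3.09493746e-04, -2.27341957e-03,  8.07723382e-05, -1.17576593e-03,
        6.68788282e-04,  3.05609606e-04]), 'tau': array([ 1.29353953e-05, -4.80625820e+01,  2.98534960e+01,  1.92422949e-02,
       -1.29936116e-04,  4.35068701e-07]), 'tcp_pos': array([ 0.16971947, -0.54885102,  0.23040649]), 'orientation': array([-9.07828677e-04,  9.88786707e-01,  1.49331924e-01,  1.19983329e-06]), 'wrist_force': array([-0.27398812,  0.52765246,  0.7486343 ]), 'ft_torque': array([ 0.01939494, -0.000275  ,  0.02005287]), 'finger_gap': 0.08556135706780044} 0.0187
scene {'fx': 519.9268191532975, 'fy': 519.9268191532975, 'cx': 281.7822545104271, 'cy': 207.41478343369698, 'R': array([[ 0.8359753 , -0.54870706, -0.00811584],
       [-0.33674878, -0.50125959, -0.7970816 ],
       [ 0.43329616,  0.66907353, -0.60381707]]), 't': array([-0.44532645,  0.33799196,  0.56321221])}
side {'fx': 439.9120571018934, 'fy': 439.9120571018934, 'cx': 272.96405570231803, 'cy': 213.47734794983003, 'R': array([[ 0.99869558,  0.04592987,  0.02230663],
       [ 0.04518018, -0.59136606, -0.80513659],
       [-0.02378844,  0.80509417, -0.59266979]]), 't': array([-0.61127151,  0.12357824,  0.82449237])}
```

View pics/scene0.png

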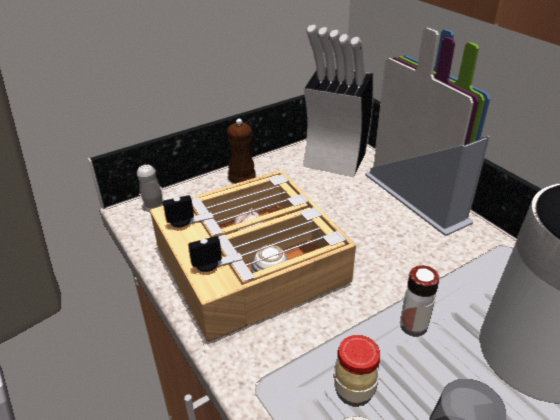

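View pics/side0.png

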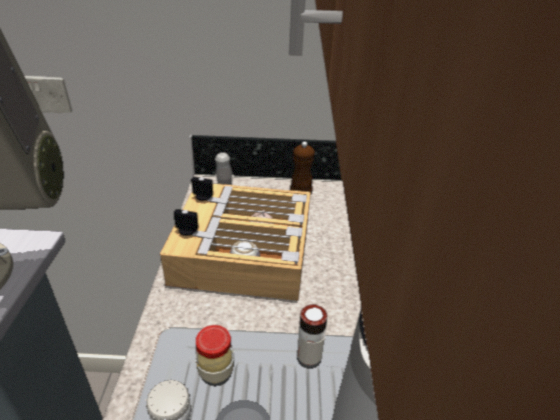

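Scene: knobs at about (178,209) on the far, +y side and (206,253) on the near, -y side. Something pale lies under each lid, at (270,258) and (247,217). I'll zoom in to tell them apart.

Run:
```python
import cv2
a=cv2.imread("pics/scene0.png")[165:335,135:365]; b=cv2.imread("pics/side0.png")[165:300,160:320]
cv2.imwrite("pics/z1.png",cv2.resize(a,None,fx=3.4,fy=3.4,interpolation=2)); cv2.imwrite("pics/z2.png",cv2.resize(b,None,fx=4.4,fy=4.4,interpolation=2))
```

```text
(no output)
```

View pics/z1.png

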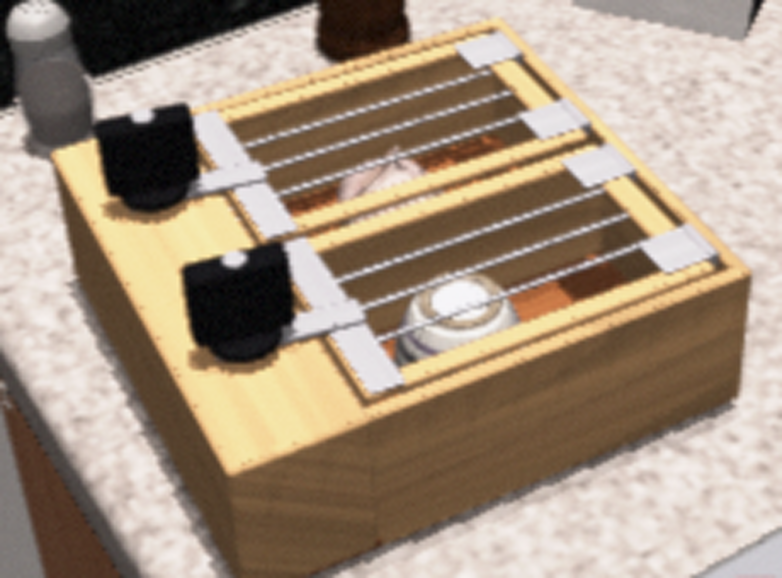

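View pics/z2.png

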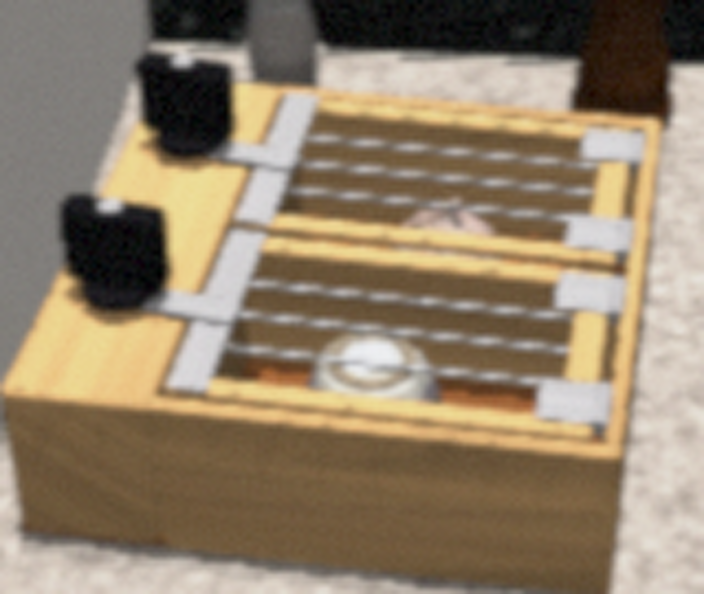

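The right (-y) compartment holds an upturned striped cup, with its white ringed base at z1 (465,295). The left (+y) one holds a pinkish bulb with a stalk, at z1 (390,175). So the target is the left knob. Next I triangulate the white dots on top of the knobs and the box corners.

```bash
cat > h.py <<'E'
import numpy as np
from workcell import env
def ray(n,u,v,c=None):
    c=c or env.calibration(n); R=np.array(c["R"]);t=np.array(c["t"])
    x,y=(u-c["cx"])/c["fx"],(v-c["cy"])/c["fy"]
    if n=="wrist":
        r=np.hypot(x,y); s=np.sin(r)/max(r,1e-9); d=np.array([x*s,y*s,np.cos(r)])
    else: d=np.array([x,y,1])
    d=R.T@d; return -R.T@t, d/np.linalg.norm(d)
def plane(n,u,v,z,c=None):
    o,d=ray(n,u,v,c); return o+d*(z-o[2])/d[2]
def tri(*rs):
    A=sum(np.eye(3)-np.outer(d,d) for o,d in rs); b=sum((np.eye(3)-np.outer(d,d))@o for o,d in rs)
    p=np.linalg.solve(A,b); return p,[round(1000*float(np.linalg.norm(np.cross(p-o,d))),1) for o,d in rs]
E
python3 - <<'E'
from h import *
np.set_printoptions(precision=4,suppress=True)
s=lambda x,y:(x/3.4+135-.35,y/3.4+165-.35)
q=lambda x,y:(x/4.4+160-.4,y/4.4+165-.4)
for nm,a,b in [("Ldot",(145,115),(182,62)),("Rdot",(235,260),(110,206)),("Ltip",(263,176),(292,158)),("Rtip",(362,312),(238,310)),
 ("FR",(230,475),(8,392)),("BR",(748,270),(622,452)),("BL",(500,22),(660,122))]:
    print(nm,*tri(ray("scene",*s(*a)),ray("side",*q(*b))),"@85",plane("scene",*s(*a),.085)[:2],plane("side",*q(*b),.085)[:2])
print("FL",plane("scene",*s(57,152),.085))
for n,p in (("garlic",(390,175)),("cup",(462,300))): print(n,plane("scene",*s(*p),.05))
E
```

```text
Ldot [0.4579 0.1754 0.1368] [0.5, 0.5] @85 [0.482  0.2457] [0.4394 0.2565]
Rdot [0.4479 0.0655 0.1351] [0.0, 0.0] @85 [0.4698 0.1206] [0.4289 0.1329]
Ltip [0.5066 0.1646 0.091 ] [2.2, 2.2] @85 [0.5084 0.1684] [0.5053 0.1769]
Rtip [0.4986 0.0559 0.0898] [1.4, 1.4] @85 [0.5002 0.0587] [0.4975 0.0638]
FR [0.4124 0.0112 0.0795] [0.6, 0.6] @85 [0.4104 0.0055] [0.4146 0.006 ]
BR [ 0.6584 -0.0114  0.084 ] [0.7, 0.7] @85 [ 0.657  -0.0131] [ 0.6584 -0.0115]
BL [0.6778 0.2205 0.084 ] [1.2, 1.2] @85 [0.676  0.2173] [0.6781 0.2211]
FL [0.4336 0.2414 0.085 ]
garlic [0.5806 0.1746 0.05  ]
cup [0.5605 0.0742 0.05  ]
```

Run:
```python
from h import *
np.set_printoptions(precision=3,suppress=True)
for nm,n,p,z in [("potleft","scene",(486,345),0),("pot top left","scene",(530,215),.2),("spice","scene",(415,330),0),("redjar","scene",(356,397),0),("greycup","scene",(470,395),.1),
 ("redjar","side",(213,377),0),("spice","side",(312,358),0),("cup","side",(245,410),.1),("shaker","side",(170,395),.1),("cabinetedge","side",(365,400),.2)]:
    print(nm,plane(n,*p,z))
import cv2
cv2.imwrite("pics/w0.png",env.read_camera("wrist"))
```

```text
potleft [ 0.74  -0.214  0.   ]
pot top left [ 0.784 -0.19   0.2  ]
spice [ 0.676 -0.139  0.   ]
redjar [ 0.533 -0.176  0.   ]
greycup [ 0.59  -0.288  0.1  ]
redjar [ 0.528 -0.173  0.   ]
spice [ 0.681 -0.13   0.   ]
cup [ 0.589 -0.28   0.1  ]
shaker [ 0.496 -0.266  0.1  ]
cabinetedge [ 0.713 -0.319  0.2  ]
```

View pics/w0.png

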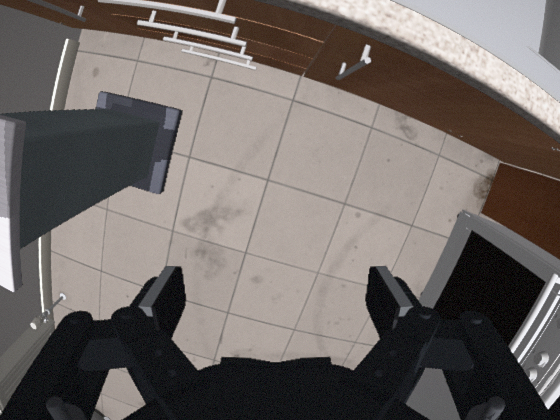

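The wrist camera shows only floor below the tool and the fingers open, so the way is clear. First I roll about -150°, so the last joint stays in range with the jaws across the bar. Then I travel to the box.

```bash
python3 -m handwheel '[{"roll":-1},{"roll":-1},{"roll":-1},{"roll":-1},{"roll":-1},{"roll":-1},{"roll":-1},{"roll":-1}]'
python3 -m handwheel '[{"roll":-1},{"roll":-1},{"roll":-1},{"roll":-1},{"roll":-1},{"roll":-1},{"roll":-1},{"roll":-1}]'
python3 -m handwheel '[{"roll":-1},{"roll":-1},{"roll":-1},{"roll":-1},{"roll":-1},{"roll":-1},{"roll":-1},{"roll":-1}]'
python3 -m handwheel '[{"roll":-1},{"dx":-0.6,"dy":1},{"dx":-0.6,"dy":1},{"dx":-0.6,"dy":1},{"dx":-0.6,"dy":1},{"dx":-0.6,"dy":1},{"dx":-0.6,"dy":1},{"dx":-0.6,"dy":1}]'
```

```text
invalid input at $[0]: expected keys dx, dy, dz, roll
invalid input at $[0]: expected keys dx, dy, dz, roll
invalid input at $[0]: expected keys dx, dy, dz, roll
invalid input at $[0]: expected keys dx, dy, dz, roll
```

```bash
python3 -m handwheel '[{"dx":0,"dy":0,"dz":0,"roll":-1},{"dx":0,"dy":0,"dz":0,"roll":-1},{"dx":0,"dy":0,"dz":0,"roll":-1},{"dx":0,"dy":0,"dz":0,"roll":-1},{"dx":0,"dy":0,"dz":0,"roll":-1},{"dx":0,"dy":0,"dz":0,"roll":-1},{"dx":0,"dy":0,"dz":0,"roll":-1},{"dx":0,"dy":0,"dz":0,"roll":-1}]'
```

```text
clock: 0.82
tcp_pos: [0.1698, -0.5492, 0.2309]
orientation: [-0.0, 0.841, 0.541, 0.0]
wrist_force: [-0.2, -0.7, 0.8]
finger_gap: 0.0853
```

```bash
python3 -m handwheel '[{"dx":0,"dy":0,"dz":0,"roll":-1},{"dx":0,"dy":0,"dz":0,"roll":-1},{"dx":0,"dy":0,"dz":0,"roll":-1},{"dx":0,"dy":0,"dz":0,"roll":-1},{"dx":0,"dy":0,"dz":0,"roll":-1},{"dx":0,"dy":0,"dz":0,"roll":-1},{"dx":0,"dy":0,"dz":0,"roll":-1},{"dx":0,"dy":0,"dz":0,"roll":-1}]'
python3 -m handwheel '[{"dx":0,"dy":0,"dz":0,"roll":-1},{"dx":0,"dy":0,"dz":0,"roll":-1},{"dx":0,"dy":0,"dz":0,"roll":-1},{"dx":0,"dy":0,"dz":0,"roll":-1},{"dx":0,"dy":0,"dz":0,"roll":-1},{"dx":0,"dy":0,"dz":0,"roll":-1},{"dx":0,"dy":0,"dz":0,"roll":-1},{"dx":0,"dy":0,"dz":0,"roll":-1}]'
python3 -m handwheel '[{"dx":0,"dy":0,"dz":0,"roll":-1},{"dx":-0.6,"dy":1,"dz":0,"roll":0},{"dx":-0.6,"dy":1,"dz":0,"roll":0},{"dx":-0.6,"dy":1,"dz":0,"roll":0},{"dx":-0.6,"dy":1,"dz":0,"roll":0},{"dx":-0.6,"dy":1,"dz":0,"roll":0},{"dx":-0.6,"dy":1,"dz":0,"roll":0},{"dx":-0.6,"dy":1,"dz":0,"roll":0}]'
```

```text
clock: 1.48
tcp_pos: [0.1698, -0.5492, 0.2309]
orientation: [-0.0, 0.548, 0.836, 0.0]
wrist_force: [0.6, 0.0, -1.0]
finger_gap: 0.0856
clock: 2.15
tcp_pos: [0.1698, -0.5492, 0.2309]
orientation: [-0.0, 0.161, 0.987, 0.0]
wrist_force: [-1.1, 0.2, -0.5]
finger_gap: 0.0858
clock: 2.82
tcp_pos: [0.2833, -0.4304, 0.231]
orientation: [-0.0, 0.112, 0.994, 0.0]
wrist_force: [0.6, -0.4, -0.2]
finger_gap: 0.0854
```

```bash
python3 -m handwheel '[{"dx":0,"dy":1,"dz":0,"roll":0},{"dx":0,"dy":1,"dz":0,"roll":0},{"dx":0,"dy":1,"dz":0,"roll":0},{"dx":0,"dy":1,"dz":0,"roll":0},{"dx":0,"dy":1,"dz":0,"roll":0},{"dx":0,"dy":1,"dz":0,"roll":0},{"dx":0,"dy":1,"dz":0,"roll":0},{"dx":0,"dy":1,"dz":0,"roll":0}]'
python3 -m handwheel '[{"dx":0,"dy":1,"dz":0,"roll":0},{"dx":0,"dy":1,"dz":0,"roll":0},{"dx":0,"dy":1,"dz":0,"roll":0},{"dx":0,"dy":1,"dz":0,"roll":0},{"dx":0,"dy":1,"dz":0,"roll":0},{"dx":0,"dy":1,"dz":0,"roll":0},{"dx":0,"dy":1,"dz":0,"roll":0},{"dx":0,"dy":1,"dz":0,"roll":0}]'
python3 -m handwheel '[{"dx":0,"dy":1,"dz":0,"roll":0},{"dx":0,"dy":1,"dz":0,"roll":0},{"dx":0,"dy":1,"dz":0,"roll":0},{"dx":0,"dy":1,"dz":0,"roll":0},{"dx":0,"dy":1,"dz":0,"roll":0},{"dx":0,"dy":1,"dz":0,"roll":0},{"dx":0,"dy":1,"dz":0,"roll":0},{"dx":0,"dy":1,"dz":0,"roll":0}]'
python3 - <<'E'
from h import *
import cv2
print(env.get_state()); cv2.imwrite("pics/w1.png",env.read_camera("wrist"))
E
```

```text
clock: 3.48
tcp_pos: [0.3182, -0.2744, 0.2311]
orientation: [-0.0, 0.112, 0.994, 0.0]
wrist_force: [0.6, -0.3, 0.7]
finger_gap: 0.0855
clock: 4.15
tcp_pos: [0.3537, -0.1185, 0.2311]
orientation: [-0.0, 0.112, 0.994, 0.0]
wrist_force: [-0.3, 0.2, 0.3]
finger_gap: 0.0853
clock: 4.82
tcp_pos: [0.3892, 0.0375, 0.2311]
orientation: [-0.0, 0.112, 0.994, -0.0]
wrist_force: [-0.2, -1.0, 0.5]
finger_gap: 0.0856
{'clock': 4.8167, 'joint_pos': array([-1.09795904e-01, -4.38982380e-02, -3.72066929e-01,  1.24285227e+00,
       -1.13768771e-04,  1.13944908e-01]), 'qvel': array([ 0.62930888,  0.14332295,  0.1322822 , -0.01179536, -0.00122296,
        0.62134558]), 'tau': array([-2.92982116e+00, -2.81105161e+01,  2.89366579e+01,  1.85789703e-01,
        2.37139879e-02, -6.49013892e-01]), 'tcp_pos': array([0.389172  , 0.03754825, 0.23114742]), 'orientation': array([-1.12198168e-04,  1.11637202e-01,  9.93749022e-01, -5.71172632e-05]), 'wrist_force': array([-0.16282637, -0.95327892,  0.45514182]), 'ft_torque': array([-0.04756644,  0.00405676, -0.01111905]), 'finger_gap': 0.08559609418088167}
```

View pics/w1.png

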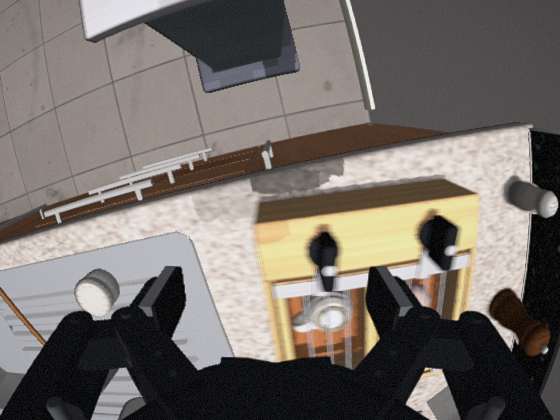

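The wrist view shows both knobs at (324,255) and (438,240), and the cup under the right lid at (328,310). Moving over to the left knob.

```bash
python3 -m handwheel '[{"dx":-0.1,"dy":1,"dz":0,"roll":0},{"dx":-0.1,"dy":1,"dz":0,"roll":0},{"dx":-0.1,"dy":1,"dz":0,"roll":0},{"dx":-0.1,"dy":1,"dz":0,"roll":0},{"dx":-0.1,"dy":1,"dz":0,"roll":0},{"dx":-0.2,"dy":1,"dz":0,"roll":0},{"dx":-0.2,"dy":1,"dz":0,"roll":0},{"dx":0,"dy":0.2,"dz":0,"roll":0}]'
python3 -m handwheel '[{"dx":0,"dy":0,"dz":0,"roll":0},{"dx":0,"dy":0,"dz":0,"roll":0},{"dx":0,"dy":0,"dz":0,"roll":0}]'
python3 - <<'E'
from h import *
import cv2,json
c=env.calibration("wrist");print(env.get_state()['tcp_pos']); cv2.imwrite("pics/w2.png",env.read_camera("wrist"))
json.dump({k:np.array(v).tolist() for k,v in c.items()},open("c2.json","w"))
cv2.imwrite("pics/w2z.png",cv2.resize(cv2.imread("pics/w2.png")[150:360,170:430],None,fx=2.8,fy=2.8,interpolation=2))
print(c)
E
```

```text
clock: 5.53
tcp_pos: [0.4398, 0.1748, 0.2309]
orientation: [0.0, 0.111, 0.994, 0.0]
wrist_force: [0.6, -0.6, -0.2]
finger_gap: 0.0855
clock: 5.78
tcp_pos: [0.4383, 0.1721, 0.2311]
orientation: [-0.0, 0.112, 0.994, -0.0]
wrist_force: [0.4, -0.2, 0.2]
finger_gap: 0.0855
[0.43826228 0.17211575 0.23111362]
{'fx': 325.19226210127806, 'fy': 325.19226210127806, 'cx': 275.2596334223446, 'cy': 211.9245830425774, 'R': array([[ 0.22399756,  0.97458858, -0.00148091],
       [ 0.93280669, -0.21395384,  0.28999214],
       [ 0.28230619, -0.06633893, -0.95702788]]), 't': array([-0.26573532, -0.40950838,  0.2661231 ])}
```

View pics/w2z.png

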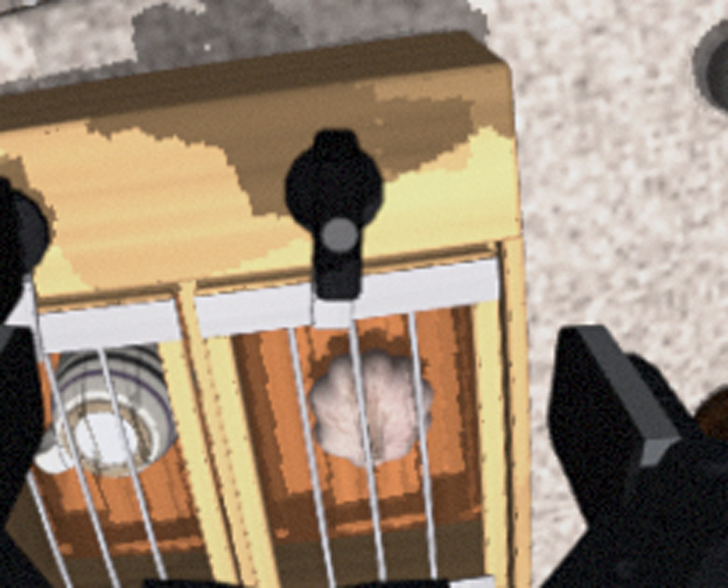

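The left compartment holds the garlic, with its clove segments at (370,405) in the zoom. The left knob's dot is at (340,235), its collar centre at (333,188) and its bar end corners at about (315,299) and (360,299). Now I fuse the views.

```bash
python3 - <<'E'
from h import *
import json
np.set_printoptions(precision=4,suppress=True)
c=json.load(open("c2.json"))
w=lambda x,y:(x/2.8+170-.32,y/2.8+150-.32)
s=lambda x,y:(x/3.4+135-.35,y/3.4+165-.35)
q=lambda x,y:(x/4.4+160-.4,y/4.4+165-.4)
W=lambda p:ray("wrist",*w(*p),c)
print("3view",tri(W((340,235)),ray("scene",*s(145,115)),ray("side",*q(182,62))))
print("w+scene",tri(W((340,235)),ray("scene",*s(145,115))))
print("dot",plane("wrist",*w(340,235),.1345,c),"collar",plane("wrist",*w(333,188),.0965,c))
# bar top back end edge, side edges
a=plane("wrist",*w(338,299),.134,c);print("bar back end",a)
for y in (255,290):
    l,r=plane("wrist",*w(315,y),.134,c),plane("wrist",*w(361,y),.134,c);print(l,r,(l+r)/2,np.linalg.norm(l-r))
f=[plane("wrist",*w(*p),.085,c) for p in ((36,302),(497,243))];print("lidline dir",np.degrees(np.arctan2(*(f[1]-f[0])[[1,0]])))
E
python3 - <<'E'
import cv2
im=cv2.imread("pics/w2.png")[185:275,260:320]
cv2.imwrite("pics/w2y.png",cv2.resize(cv2.convertScaleAbs(im,alpha=3,beta=20),None,fx=6.5,fy=6.5,interpolation=0))
E
```

```text
3view (array([0.4578, 0.18  , 0.1337]), [0.8, 1.6, 1.1])
w+scene (array([0.4585, 0.1805, 0.1333]), [1.1, 1.1])
dot [0.4568 0.1806 0.1345] collar [0.4551 0.1804 0.0965]
bar back end [0.4762 0.1759 0.134 ]
[0.4614 0.1724 0.134 ] [0.4643 0.1851 0.134 ] [0.4628 0.1788 0.134 ] 0.013032263752434929
[0.472  0.1701 0.134 ] [0.475 0.183 0.134] [0.4735 0.1765 0.134 ] 0.013229311411966396
lidline dir 85.15810184344018
```

View pics/w2y.png

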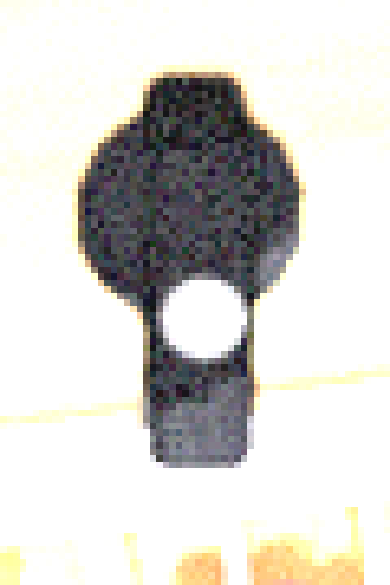

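Axis at about (0.457, 0.180), bar at about -12.4° against the tool's -12.8°, top at about 0.134 by triangulation. Now aligning, partly closing and descending.

```bash
python3 -m handwheel '[{"dx":-0.4,"dy":0.3,"dz":0,"roll":0},{"dx":-0.4,"dy":0.3,"dz":0.5,"roll":0},{"dx":0,"dy":0,"dz":1,"roll":0},{"dx":0,"dy":0,"dz":1,"roll":0},{"dx":0,"dy":0,"dz":0.7,"roll":0},{"dx":0,"dy":0,"dz":0,"roll":0},{"dx":0,"dy":0,"dz":0,"roll":0}]' 110 30
python3 - <<'E'
from h import *
import cv2
cv2.imwrite("pics/w3.png",env.read_camera("wrist"));print(env.get_state()['tcp_pos'])
cv2.imwrite("pics/s3.png",cv2.resize(env.read_camera("scene")[120:335,110:365],None,fx=2.8,fy=2.8,interpolation=2))
E
```

```text
clock: 6.42
tcp_pos: [0.457, 0.1809, 0.1662]
orientation: [-0.001, 0.112, 0.994, -0.0]
wrist_force: [-1.3, 0.2, -0.1]
finger_gap: 0.0486
[0.45761699 0.1810305  0.16724689]
```

View pics/w3.png

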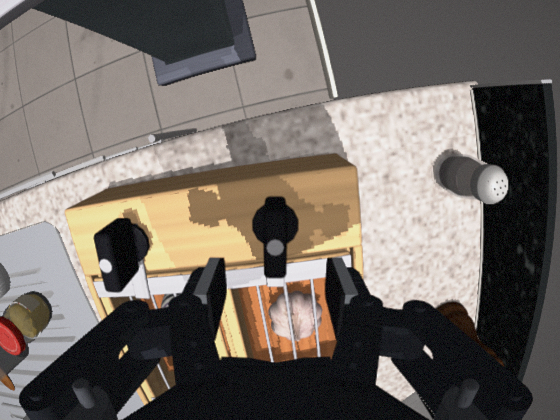

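View pics/s3.png

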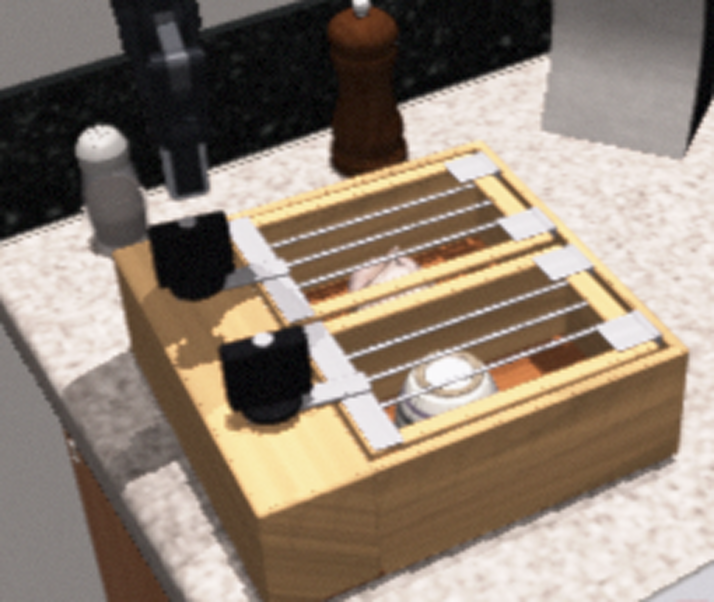

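The knob's dot at (275,247) sits midway between the fingers, at about (210) and (342). Descending, then closing.

```bash
python3 -m handwheel '[{"dx":0,"dy":0,"dz":0.8,"roll":0},{"dx":0,"dy":0,"dz":0.8,"roll":0},{"dx":0,"dy":0,"dz":0.8,"roll":0},{"dx":0,"dy":0,"dz":0.7,"roll":0},{"dx":0,"dy":0,"dz":0,"roll":0},{"dx":0,"dy":0,"dz":0,"roll":0}]'
python3 -m handwheel '[{"dx":0,"dy":0,"dz":0,"roll":0},{"dx":0,"dy":0,"dz":0,"roll":0},{"dx":0,"dy":0,"dz":0,"roll":0},{"dx":0,"dy":0,"dz":0,"roll":0},{"dx":0,"dy":0,"dz":0,"roll":0},{"dx":0,"dy":0,"dz":0,"roll":0}]' 255 30
```

```text
clock: 7.02
tcp_pos: [0.4574, 0.1811, 0.1058]
orientation: [0.0, 0.112, 0.994, -0.0]
wrist_force: [1.1, 0.4, 1.1]
finger_gap: 0.0486
clock: 7.52
tcp_pos: [0.4579, 0.1804, 0.1067]
orientation: [0.001, 0.112, 0.994, -0.001]
wrist_force: [-0.9, -4.1, 5.8]
finger_gap: 0.0136
```

```bash
python3 -m handwheel '[{"dx":0,"dy":0,"dz":0,"roll":1},{"dx":0,"dy":0,"dz":0,"roll":1},{"dx":0,"dy":0,"dz":0,"roll":1},{"dx":0,"dy":0,"dz":0,"roll":1},{"dx":0,"dy":0,"dz":0,"roll":1},{"dx":0,"dy":0,"dz":0,"roll":1},{"dx":0,"dy":0,"dz":0,"roll":1},{"dx":0,"dy":0,"dz":0,"roll":1}]'
python3 -c "
from workcell import env;s=env.get_state();print(s['ft_torque'],s['joint_pos'])"
```

```text
clock: 8.18
tcp_pos: [0.4575, 0.1797, 0.1067]
orientation: [0.001, 0.509, 0.861, -0.001]
wrist_force: [-2.6, -7.5, 7.2]
finger_gap: 0.0135
[-1.32350337  0.45170141  0.05360187] [ 0.21285563  0.22974601 -0.38477094  0.95540007 -0.00342666  1.28032722]
```

```bash
python3 -m handwheel '[{"dx":0,"dy":0,"dz":0,"roll":1},{"dx":0,"dy":0,"dz":0,"roll":1},{"dx":0,"dy":0,"dz":0,"roll":1},{"dx":0,"dy":0,"dz":0,"roll":1},{"dx":0,"dy":0,"dz":0,"roll":0.9},{"dx":0,"dy":0,"dz":0,"roll":0.4},{"dx":0,"dy":0,"dz":0,"roll":0.2},{"dx":0,"dy":0,"dz":0,"roll":0}]'
python3 - <<'E'
from h import *
import cv2
s=env.get_state();print(s['ft_torque'],s['joint_pos'],np.degrees(2*np.arctan2(s['orientation'][2],s['orientation'][1])))
cv2.imwrite("pics/w4.png",env.read_camera("wrist"))
cv2.imwrite("pics/s4.png",cv2.resize(env.read_camera("scene")[120:335,110:365],None,fx=2.8,fy=2.8,interpolation=2))
E
```

```text
clock: 8.85
tcp_pos: [0.4569, 0.1795, 0.1067]
orientation: [0.001, 0.731, 0.682, -0.001]
wrist_force: [-3.7, -6.2, 9.7]
finger_gap: 0.0134
[-1.4325353   0.79011806 -0.04353777] [ 0.21281198  0.22952317 -0.38512359  0.956291   -0.00356003  1.85224197] 86.06759517902277
```

View pics/w4.png

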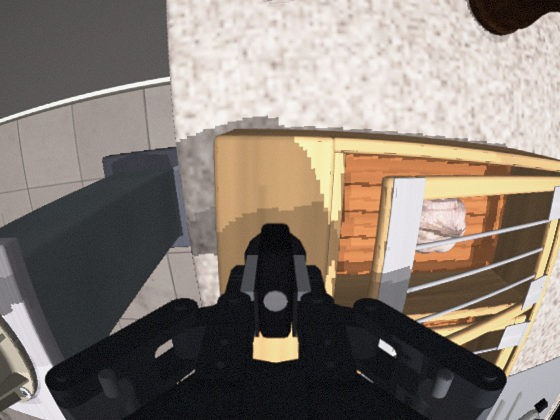

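View pics/s4.png

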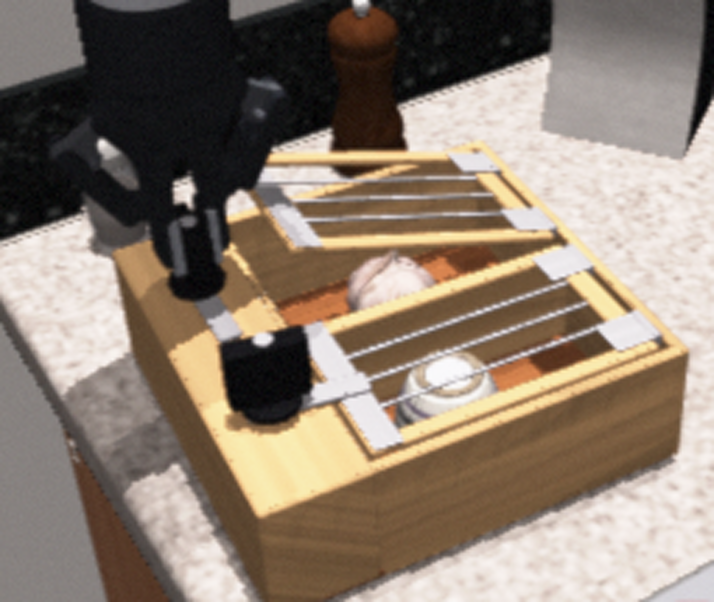

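The lid has sprung ajar and the cup side is still shut. I push another couple of degrees to make sure of the stop.

```bash
python3 -m handwheel '[{"dx":0,"dy":0,"dz":0,"roll":0.25},{"dx":0,"dy":0,"dz":0,"roll":0.25},{"dx":0,"dy":0,"dz":0,"roll":0},{"dx":0,"dy":0,"dz":0,"roll":0}]'
python3 - <<'E'
from h import *
s=env.get_state();print(s['ft_torque'],np.degrees(2*np.arctan2(s['orientation'][2],s['orientation'][1])))
E
```

```text
clock: 9.28
tcp_pos: [0.4569, 0.1795, 0.1067]
orientation: [0.002, 0.747, 0.664, -0.001]
wrist_force: [-4.1, -6.4, 8.5]
finger_gap: 0.0137
[-1.54503231  0.70573669  1.05599208] 83.25320489558301
```

The torque about the axis rose from about 0 to 1.06 N m, so the knob is on its stop. Releasing slightly and lifting straight up.

```bash
python3 -m handwheel '[{"dx":0,"dy":0,"dz":0,"roll":-0.2},{"dx":0,"dy":0,"dz":0,"roll":0},{"dx":0,"dy":0,"dz":0,"roll":0},{"dx":0,"dy":0,"dz":0,"roll":0},{"dx":0,"dy":0,"dz":0,"roll":0}]' 180
python3 -m handwheel '[{"dx":0,"dy":0,"dz":-0.3,"roll":0},{"dx":0,"dy":0,"dz":-0.6,"roll":0},{"dx":0,"dy":0,"dz":-0.6,"roll":0},{"dx":0,"dy":0,"dz":-0.6,"roll":0},{"dx":0,"dy":0,"dz":-0.8,"roll":0},{"dx":0,"dy":0,"dz":-1,"roll":0},{"dx":0,"dy":0,"dz":-1,"roll":0},{"dx":0,"dy":0,"dz":-1,"roll":0}]'
python3 -m handwheel '[{"dx":0,"dy":0.5,"dz":-0.5,"roll":0},{"dx":0,"dy":0,"dz":0,"roll":0},{"dx":0,"dy":0,"dz":0,"roll":0},{"dx":0,"dy":0,"dz":0,"roll":0}]'
python3 - <<'E'
from h import *
import cv2
print(env.get_state()['wrist_force'])
cv2.imwrite("pics/w5.png",env.read_camera("wrist"))
cv2.imwrite("pics/s5.png",cv2.resize(env.read_camera("scene")[120:335,110:365],None,fx=2.8,fy=2.8,interpolation=2))
E
```

```text
clock: 9.7
tcp_pos: [0.4572, 0.1812, 0.1053]
orientation: [-0.0, 0.741, 0.672, 0.0]
wrist_force: [-0.9, -0.4, 0.2]
finger_gap: 0.0251
clock: 10.37
tcp_pos: [0.4569, 0.1811, 0.2245]
orientation: [-0.0, 0.741, 0.672, -0.0]
wrist_force: [-0.3, 0.0, -0.5]
finger_gap: 0.0252
clock: 10.7
tcp_pos: [0.4663, 0.18, 0.2324]
orientation: [-0.0, 0.741, 0.672, -0.001]
wrist_force: [0.1, -0.6, -0.6]
finger_gap: 0.0252
[ 0.05512963 -0.56093607 -0.57379611]
```

View pics/w5.png

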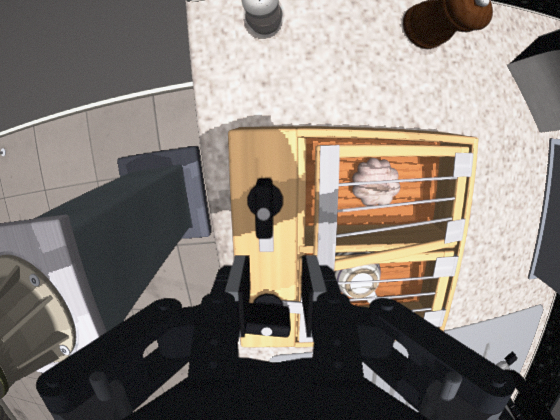

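View pics/s5.png

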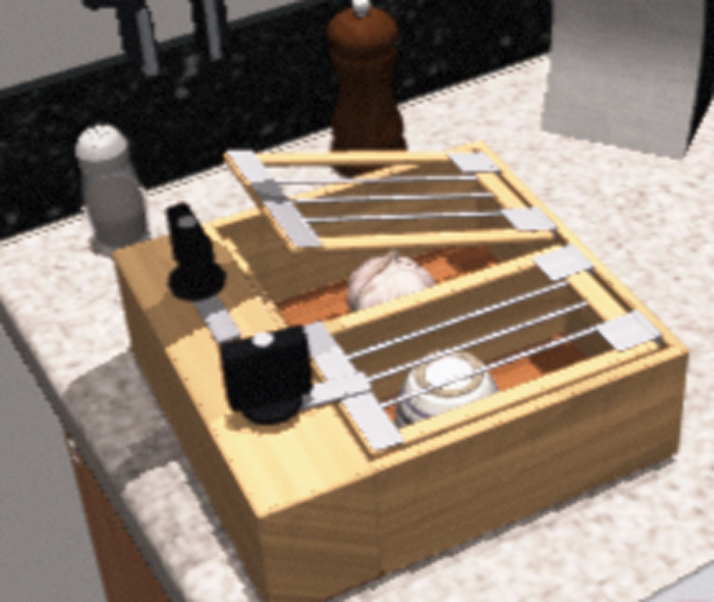

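w5 shows the left tongue at (265,240) parallel to the lid's edge, and s5 shows the left lid ajar with the right one latched. The hand is about 9 cm clear of both, so I'm handing in.

```bash
python3 -c "
from workcell import env;print(env.hand_in());print(env.get_state()['clock'])"
```

```text
the job is handed in; nothing more can be done
None
the job is handed in; nothing more can be done
```

The garlic was in the left compartment and the striped cup in the right one. I gripped the left knob, turned it clockwise to its stop, let go and lifted straight up. I handed the job in at about 10.8 s.

- **Quarter turn:** The axis torque rose to about 1 N m at the end, so the knob was on its stop. In the last pictures its tongue lies parallel to the lid's edge.
- **Lids:** The left lid stands ajar. The right lid is still latched and shut.
- **Clearance:** The hand was about 9 cm above the lid, with the wrist force back to about zero. The largest wrist force I read was about 12 N.
- **Disagreements:** The first two-view estimate of the knob's position was about 5 mm off in y. The wrist camera and the box geometry corrected it before the grasp. My first move calls were refused for missing keys, and nothing moved.

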